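# Clip a sample plate on the reading stage and free it again

### The job

Push the sample plate along its channel until it is fully home against the end stop of the reading stage, then swing the spring clip round its pivot screw up onto the plate until you feel it bear on its stop pin (a push of 6 to 10 N), and leave it there, hands off, for two seconds while the reading is taken. Then swing the clip clear of the plate, back to where it lay beside it, so that the plate lies loose and flat, still home against the end stop, ready to be lifted out. Push gently, never over 10 N, for the stop pin is only lightly clamped, and leave the things round the stage where they are.

Things in the scene. Friction and masses are not known exactly. Their poses are not given: they have to be found in the camera images.
- stage: Grey reading stage, 190 x 150 mm, fixed. Origin: centre of its underside; x runs along the channel from its open near end to the end stop, y to the left of that, z up. Deck (flat top) at z = 18 mm. Channel centred on y = +20 mm, 53 mm wide between rails 6 mm wide, 4 mm high. Clip pivot at x = 72, y = -40 mm. A 17 mm high parking pin and a 24 mm stop pin limit its swing.
- end_stop: Steel block, 12 x 44 x 12 mm, fixed on the stage across the far end of the channel. Origin: foot of the middle of the face the plate comes up against, on the deck; x as the stage's (away from the plate).
- plate: Loose aluminium sample plate, 90 (x, along the channel) x 50 x 8 mm, about 150 g, in the channel 13 to 28 mm short of the end stop, 1.5 mm play each side; small round window. Origin: centre of its underside, axes as the stage's. A thumb tab, 8 x 24 mm, rises 12 mm above the plate's top at the middle of its near (-x) end, flush with that end.
- plate_end (a point): Middle of the plate's far end face; home when this face bears on the end stop (x = 0 in the end stop's frame).
- clip: Clip: stiff arm 14 mm wide, 50 mm long, top 21 mm above the deck, turning about a vertical pivot. Origin: on the pivot axis at deck height; -x points along the arm to the nose, z up. Parked, its axes match the stage's (yaw 0 to the stage, against the parking pin; starts up to 0.15 rad off it); it swings clockwise from above, over the plate. Stays where left (friction about 1 N at the post).
- clip_post (a point): Top centre of the clip's upright round push post, 10 mm across, standing 29 mm high on the arm, 42 mm from the pivot, its top 50 mm above the deck.
- clip_nose (a point): Underside of the rolled nose of the clip's spring leaf, 72 mm from the pivot; hangs 3 mm lower than the plate's top and meets the plate's edge 0.40 rad from parked, where it must ride up (4 to 8 N sideways at the post, then 2 to 4); presses with 3 N. The stop pin is set anew each time, unreported: the clip's arm meets it 25 mm from the pivot, rigidly, 0.64 to 1.00 rad from parked; feel for it.
- clip_pivot (a point): Top of the clip's pivot screw (14 mm across), 26 mm above the deck.
- burr_disc_1: Bystander: steel grinding disc, 70 mm across, 11 mm high, on the table left of the stage. Leave alone.
- portion_cup: Bystander: clear portion cup, 62 mm across, 34 mm high, left of the stage. Leave alone.
- scoop: Bystander: small steel measuring scoop, 115 mm long, 16 mm high, right of the stage. Leave alone.
- hex_key: Bystander: hex key, 98 mm long, at the right front. Leave alone.
- parts_tin: Bystander: small flat hinged tin, 74 x 100 x 25 mm, at the right. Leave alone.
Mind the look-alikes: they are no part of the job. What is shaped like the plate but purple or turquoise is not meant. Leave any yellow look-alike of the stage alone.

How it is judged:
On the way, in this order (a step that is already met when the one before it is completed fails the run):
1. plate pushed fully home against the end stop, clip still clear of it (x of plate_end in the frame of end_stop above -0.0018 m and y of clip_nose in the frame of stage below -0.018 m), for 0.2 s.
2. clip on the plate and pressed against its stop pin (over 3 N between the clip and the pin on the stage), plate still home (x of plate_end in the frame of end_stop above -0.0018 m and y of clip_nose in the frame of stage above 0 m and contact force between clip and stage above 3 N), for 0.1 s.
3. clip left on the plate, robot touching nothing, plate still home (x of plate_end in the frame of end_stop above -0.0018 m and y of clip_nose in the frame of stage above 0 m and contact force between clip and plate above 1 N and contact force between each of the fingers, the arm and anything else below 0.1 N), for 1.6 s.
At the end, for the whole second after the job is handed in: The plate lies flat in the channel (tilt under 0.03 rad, not raised over 1.5 mm), at rest, its far end within 1.8 mm of the end stop; the clip is swung back clear of it (nose at stage y below -22 mm), touching nothing and at rest (x of plate_end in the frame of end_stop above -0.0018 m and y of clip_nose in the frame of stage below -0.022 m and contact force between clip and plate below 0.05 N and angle between plate's own z axis and vertical below 0.03 rad and z of plate in the frame of stage below 0.0195 m and linear speed of plate below 0.01 m/s and angular speed of clip below 0.05 rad/s).
It fails at once if plate rammed against the end stop (over 20 N) (contact force between plate and end_stop above 20 N).
It fails at once if clip forced (over 15 N between fingers and clip) (contact force between the fingers and clip above 15 N).
It fails at once if stop pin forced (over 16 N between the clip and the stage) (contact force between clip and stage above 16 N).
It fails at once if fingers pressed on the plate with over 20 N (contact force between the fingers and plate above 20 N).
It fails at once if a bystander moved more than 30 mm (distance of any of burr_disc_1, portion_cup, scoop, hex_key, parts_tin from where it was at the start of the episode above 0.03 m).
It also fails if it takes over 72 s, if anything falls off the work surface, if the arm or the gripper's body presses on something with over 40 N, if the wrist force passes 120 N, or if a joint passes its speed limit or range.

### The arm

A 6-joint arm with a two-finger parallel gripper is mounted at the origin on a cart in front of the work surface, level with it; the furniture and walls round the work are solid. World frame = base frame: x ahead of the robot, y to its left, z up, the work surface at z = 0. Lengths are in m, angles in rad, forces in N, time in s.
With the tool pointing down it reaches from about 0.3 to 0.85 m from the base axis. Payload 5.4 kg.
Tool frame: the origin (TCP) lies midway between the tips of the shut fingers; the grasp point (between the pads) lies 19 mm behind it (ctrl.grasp_offset is the distance from the TCP to the grasp point, in m); z points along the fingers, y is the line along which they close (so a half turn about z gives the same grasp; the last joint's range is limited). The gripper opens to 85 mm and grips with 20 to 120 N. Pads are 22 mm wide; open, the fingers measure 114 mm over their backs; the gripper's body (76 mm by 85 mm) begins 54 mm behind the grasp point. The pads swing forward as they close: fully open they stand 13 mm farther back than shut.
Start: joints at [1.1, 0.158, 1.597, -0, 1.386, -0.21], TCP at [0.148, 0.556, 0.231] pointing down, gripper open.
Joint ranges: [-2.91, 2.91], [-0.94, 2.29], [0.18, 2.7], [-1.29, 4.43], [0.17, 2.64], [-3, 3]. Speed limits (rad/s): [2.57, 2.57, 3.14, 3.14, 3.14, 3.14].

### API

Orientations are given as a unit quaternion [x, y, z, w].
In Python, from rig import ctrl, eyes, ticket, models gives the robot as it stands.
- The arm moves only by the tool step_arm, never from a script. Its argument "plan" is a list of rows, each a list of 5 numbers: the shift along the tool's x, y, z in cm, then the turn about the tool's z in degrees, then the opening, from 0 (shut) to 1 (fully open). A call has 1 to 10 rows; each row is the pose to reach, as a shift and turn from the pose commanded when the call began, along the tool's axes at that moment; what a row does not reach only later rows make up. A row lasts 1/8 s, in which the tool goes at most 62.5 mm and 10.7 degrees, less where a joint would pass 70% of its speed; a pose out of reach is approached as far as the arm can. A call with a gripper value outside its range is refused whole. The fingers move at their own pace and stop on an object; "grip_force" is the grip in N (left out, the last holds). Time passes only in rows, so rows that repeat a pose let the fingers close. It gives the time, the measured TCP pose, the force, the opening and the grip force at its end, in the units of the state.
- ctrl.read_state(): the state, without advancing time (a new reading comes with each control period).
- eyes.snapshot(name): name is "side" or "top"; returns a dict with "pixels" (420x560x3 uint8, blue, green, red), "mtx" (3x3 intrinsics, pixels), "cam_to_world" (4x4, takes a point from camera to world coordinates). Camera axes: x right, y up, looking along -z (the intrinsics and any distortion apply to the point x, -y, -z); pixel columns grow to the right and rows downward; lengths in m; the calibration is good to about 2 mm. A picture is of the moment at which its call begins. There is no depth.
- ticket.close_job(): hands the job in; it is judged then, once.
Trained networks look in a picture, given as the dict that the camera call returned (one of the last four; its "shot" number tells which), for a name from the list of things; names that differ only in an ending like _2 or _b are one class to them, and where a whole thing is asked for, a point or a joint stands for the part that bears it (a point fixed in the world has none). Each returns a list of dicts, best first, with "conf" (0 to 1); they miss things now and then, are a little off and sometimes report something else, mostly with a low value. They report only what shows in the picture. A call takes as long as a camera call. They do not tell look-alikes from the thing itself.
- models.spot_in(picture, thing): "extent" ([left, top, width, height] in pixels, round what is visible of it).
- models.mark_of(picture, thing): "location" ([column, row] in pixels: a listed point, or the origin of a listed thing).
The state is a dict: "clock": time; "joint_positions": joint angles; "qd": joint speeds; "effort": joint torques, N m; "tool_pos": TCP position; "orientation": TCP orientation; "ft_force": force on the tool from outside, world axes, zero at the start; "torque": the same for the moment, N m; "width": finger opening in m; "gripper_force": force on a finger pad.
Only numpy, scipy, OpenCV 4.12 (cv2) and the standard library are available. Lean on these libraries where they do the work, as an engineer would, in place of code of your own. Each camera call takes 0.05 s, during which the arm holds its last target. There are 200 camera calls.

## Working session

There is one attempt and no reset: what is moved stays moved. The work goes in short steps, Python scripts to look and compute and a tool call to move; the robot and the scene stay as the last step left them, time stands still between calls to the robot, and variables do not carry over. Pictures are saved under pics/ and viewed, at most 10 in all, crops included, and the job is handed in when it is done.

Besides the shell and the picture viewer there is one more tool, called after "Emit:" as name(argument=value, ...), one argument or row to a line, values as JSON. step_arm: Moves the arm, as the interface text tells. Its arguments: {"type":"object","properties":{"plan":{"type":"array"},"grip_force":{"type":"number"}},"required":["plan"]}

```bash
mkdir -p pics; cat > h.py <<'E'
import numpy as np, cv2
from rig import ctrl, eyes, ticket, models
def ray(s,px):
    K=s["mtx"];T=np.array(s["cam_to_world"])
    d=np.linalg.inv(K)@np.array([px[0],px[1],1.]);d=T[:3,:3]@np.array([d[0],-d[1],-d[2]])
    return T[:3,3],d
def atz(s,px,z):
    o,d=ray(s,px);return o+d*(z-o[2])/d[2]
def proj(s,p):
    T=np.array(s["cam_to_world"]);q=T[:3,:3].T@(np.array(p)-T[:3,3]);q=np.array(s["mtx"])@np.array([q[0],-q[1],-q[2]]);return q[:2]/q[2]
E
python3 - <<'E'
from h import *
ims=[]
Z=dict(stage=0,end_stop=.018,plate=.018,plate_end=.022,clip=.018,clip_post=.068,clip_nose=.023,clip_pivot=.044)
for n in("top","side"):
    s=eyes.snapshot(n);im=s["pixels"].copy();cv2.imwrite(f"pics/{n}0.png",im)
    print(n,np.array(s["cam_to_world"])[:3,3].round(3))
    for t,z in Z.items():
        for r in models.mark_of(s,t)[:3]:
            print(t,round(r["conf"],2),np.round(r["location"],1),atz(s,r["location"],z).round(4))
print(ctrl.read_state())
E
```

```text
top [ 0.403 -0.165  1.372]
stage 0.95 [238.1 228.7] [ 0.5103 -0.0499  0.    ]
stage 0.79 [115.8 206.1] [0.5838 0.3012 0.    ]
end_stop 0.52 [112.8 183.8] [0.6458 0.3043 0.018 ]
end_stop 0.46 [237.1 207.2] [ 0.5702 -0.0495  0.018 ]
end_stop 0.45 [234.5 207.9] [ 0.5684 -0.0421  0.018 ]
plate 0.7 [300.5 173.6] [ 0.6626 -0.2321  0.018 ]
plate 0.56 [233.6 224. ] [ 0.5226 -0.0389  0.018 ]
plate_end 0.97 [190.6 279.7] [0.3692 0.0828 0.022 ]
plate_end 0.94 [233.7 206.5] [ 0.5719 -0.0403  0.022 ]
plate_end 0.8 [292.2 162.8] [ 0.6937 -0.2091  0.022 ]
clip 0.57 [134.8 188.1] [0.6319 0.2414 0.018 ]
clip 0.48 [255.6 203.2] [ 0.5804 -0.1022  0.018 ]
clip 0.41 [234.6 205.8] [ 0.5744 -0.0425  0.018 ]
clip_post 0.72 [123.3 199.2] [0.5934 0.2577 0.068 ]
clip_post 0.51 [253.6 217. ] [ 0.536  -0.0984  0.068 ]
clip_nose 0.6 [126.9 206.3] [0.5795 0.2619 0.023 ]
clip_nose 0.43 [253.7 225.5] [ 0.5165 -0.096   0.023 ]
clip_pivot 0.61 [130.  182.8] [0.6429 0.2472 0.044 ]
clip_pivot 0.46 [256.9 203.7] [ 0.5755 -0.107   0.044 ]
side [0.479 0.761 0.65 ]
stage 0.97 [280.5 259. ] [ 0.5109 -0.0519  0.    ]
stage 0.
[... 915 characters left out ...]
044 ]
{'clock': 0.9, 'joint_positions': array([ 1.09991327e+00,  1.58388795e-01,  1.59696434e+00, -5.39457892e-06,
        1.38621690e+00, -2.10106424e-01]), 'qd': array([-0.00011008, -0.0005526 ,  0.00036617, -0.00181037, -0.00025697,
        0.00076991]), 'effort': array([-1.45111869e-05, -3.96022439e+01, -3.31695378e+01, -2.84172684e-04,
        7.84171461e-04, -3.03014838e-05]), 'tool_pos': array([0.14827592, 0.55554751, 0.23132333]), 'orientation': array([1.30018682e-01, 9.91511544e-01, 9.77625933e-06, 6.27663789e-06]), 'ft_force': array([-0.29485263, -0.31362164,  0.49923844]), 'torque': array([-0.02114222, -0.03097559, -0.02530024]), 'gripper_force': 0.0, 'width': 0.08562232201415469}
```

View pics/top0.png

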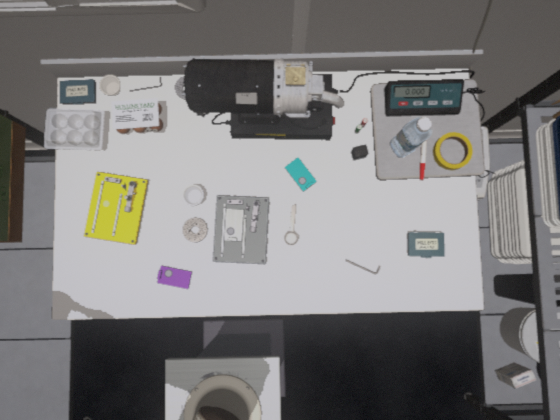

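View pics/side0.png

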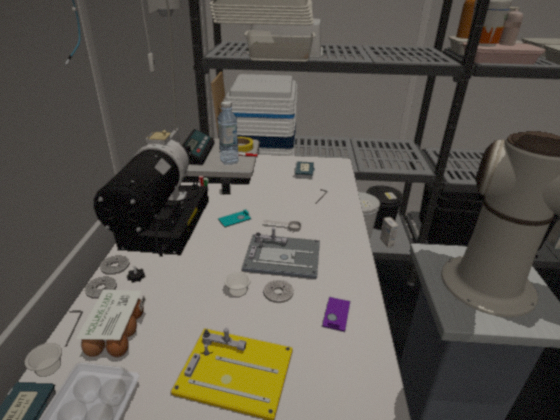

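```bash
python3 - <<'E'
import cv2,numpy as np
a=cv2.imread("pics/top0.png")[185:275,200:300];b=cv2.imread("pics/side0.png")[215:285,232:332]
a=cv2.resize(a,None,fx=4,fy=4,interpolation=cv2.INTER_CUBIC);b=cv2.resize(b,None,fx=4,fy=4,interpolation=cv2.INTER_CUBIC)
c=np.zeros((360,800,3),np.uint8);c[:360,:400]=a;c[:280,400:]=b;cv2.imwrite("pics/crop0.png",c)
E
```

```text
(no output)
```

View pics/crop0.png

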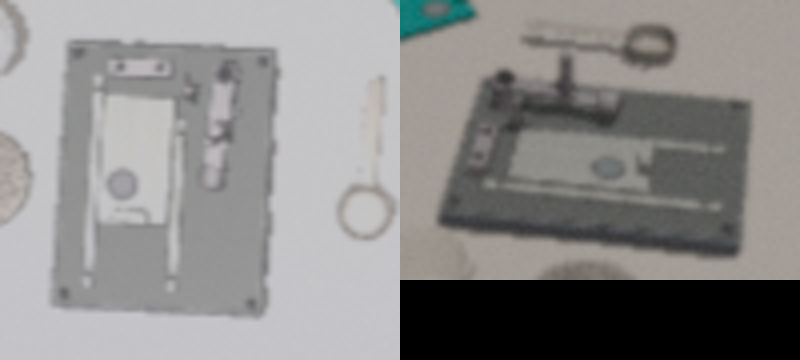

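```bash
cat >> h.py <<'E'
def toolmove(goal,yaw_goal,st=None):
    """shift in cm along tool axes & turn deg so that TCP gets to goal and tool y points at world yaw yaw_goal"""
    from scipy.spatial.transform import Rotation as R
    st=st or ctrl.read_state();M=R.from_quat(st["orientation"]).as_matrix()
    d=M.T@(np.array(goal)-st["tool_pos"])*100
    cur=np.arctan2(M[1,1],M[0,1]);t=np.degrees(-(yaw_goal-cur))  # tool z down
    return d.round(2),round(t,2)
E
python3 - <<'E'
from h import *
from scipy.optimize import least_squares
S={n:eyes.snapshot(n) for n in("top","side")}
P=[("top",(95,75,18),(216.75,195.5)),("top",(95,-75,18),(268.75,197.5)),("top",(-95,-75,9),(266.25,264)),("top",(-95,75,18),(213,261.25)),
("side",(95,-75,18),(252,234.25)),("side",(-95,-75,18),(319.5,240.5)),("side",(-95,75,0),(316.5,278)),("side",(95,75,0),(242,270.5)),
("top",(0,0,0),(238.1,228.7)),("side",(0,0,0),(280.5,259)),("top",(72,-40,44),(256.9,203.7)),("side",(72,-40,44),(254.8,231.5))]
def w(p,q):
    c,s=np.cos(p[2]),np.sin(p[2]);x,y,z=np.array(q)/1000;return np.array([p[0]+c*x-s*y,p[1]+s*x+c*y,z])
f=lambda p:np.concatenate([proj(S[n],w(p,q))-u for n,q,u in P])
r=least_squares(f,[.51,-.05,-.05],loss="soft_l1")
p=r.x;print(p,f(p).reshape(-1,2).round(1).tolist());np.save("stage.npy",p)
def inv(q):
    c,s=np.cos(p[2]),np.sin(p[2]);d=q[:2]-p[:2];return np.array([c*d[0]+s*d[1],-s*d[0]+c*d[1]])*1000
for n,u,z in[("top",(200+228/4,185+70/4),.044),("top",(200+213/4,185+183/4),.032),("top",(253.6,217),.068),("side",(273.7,226.3),.068),("top",(200+140/4,185+97/4),.026),("top",(200+132/4,185+224/4),.03),("side",(232+255/4,215+150/4),.036)]:print(n,u,inv(atz(S[n],u,z)).round(1))
for yw in (0,):
    g=w(p,(-62,20,100));print(g,toolmove(g,np.pi/2+p[2]))
E
```

```text
[ 0.50772558 -0.05994567 -0.06728392] [[-0.2, -0.9], [0.4, -0.6], [-0.1, -0.0], [-0.3, 0.4], [-0.1, -1.8], [-0.1, -1.9], [-0.1, 1.7], [-1.1, 1.4], [3.5, 0.8], [1.4, -1.8], [-0.9, -0.5], [2.9, 1.1]]
top (257.0, 202.5) [ 74.2 -42.5]
top (253.25, 230.75) [ -4.3 -35.3]
top (253.6, 217) [ 30.8 -36.5]
side (273.7, 226.3) [ 28.8 -41.7]
top (235.0, 209.25) [54.6 19.5]
top (233.0, 241.0) [-35.3  19.9]
side (295.75, 252.5) [-37.4  20.9]
[ 0.44721053 -0.03582247  0.1       ] (array([-44.13, -49.43,  13.13]), np.float64(-11.08))
```

Emit:
step_arm(
  plan=[
    [-44.1,-49.4,0,-11,0],
    [-44.1,-49.4,0,-11,0],
    [-44.1,-49.4,0,-11,0],
    [-44.1,-49.4,0,-11,0],
    [-44.1,-49.4,0,-11,0],
    [-44.1,-49.4,0,-11,0],
    [-44.1,-49.4,0,-11,0],
    [-44.1,-49.4,0,-11,0],
    [-44.1,-49.4,0,-11,0],
    [-44.1,-49.4,0,-11,0],
  ],
)

```text
clock: 2.25
tool_pos: [0.4301, -0.0026, 0.2317]
orientation: [0.035, 0.999, -0.0, 0.001]
ft_force: [0.5, 1.8, 0.2]
width: 0.0003
gripper_force: 0.0
```

Emit:
step_arm(
  plan=[
    [0,0,0,0,0],
    [0,0,0,0,0],
    [0,0,0,0,0],
    [0,0,0,0,0],
    [0,0,0,0,0],
  ],
)

```text
clock: 2.88
tool_pos: [0.4292, 0.0002, 0.2314]
orientation: [0.034, 0.999, -0.0, 0.0]
ft_force: [-0.7, -1.0, -0.3]
width: -0.0003
gripper_force: 0.0
```

```bash
cat >> h.py <<'E'
p=np.load("stage.npy")
def w(q):
    c,s=np.cos(p[2]),np.sin(p[2]);x,y,z=np.array(q)/1000;return np.array([p[0]+c*x-s*y,p[1]+s*x+c*y,z])
def inv(q):
    c,s=np.cos(p[2]),np.sin(p[2]);d=np.array(q)[:2]-p[:2];return np.array([c*d[0]+s*d[1],-s*d[0]+c*d[1]])*1000
E
python3 -c "
from h import *
print(toolmove(w((-60,20,27)),np.pi/2+p[2]))"
```

```text
(array([-2.24, -3.48, 20.44]), np.float64(-0.01))
```

Emit:
step_arm(
  plan=[
    [-2.24,-3.48,4,0,0],
    [-2.24,-3.48,10,0,0],
    [-2.24,-3.48,15,0,0],
    [-2.24,-3.48,19,0,0],
    [-2.24,-3.48,20.4,0,0],
    [-2.24,-3.48,20.4,0,0],
    [-2.24,-3.48,20.4,0,0],
  ],
)

```text
clock: 3.75
tool_pos: [0.4509, -0.0372, 0.0291]
orientation: [0.034, 0.999, -0.001, 0.002]
ft_force: [0.1, -0.8, 0.5]
width: -0.0
gripper_force: 0.0
```

```bash
python3 - <<'E'
from h import *
s=eyes.snapshot("side");t=eyes.snapshot("top")
print(ctrl.read_state()["tool_pos"],inv(ctrl.read_state()["tool_pos"]),ctrl.read_state()["ft_force"])
c=np.zeros((480,800,3),np.uint8)
c[:400,:400]=cv2.resize(t["pixels"][185:285,190:290],(400,400),interpolation=2);c[:400,400:]=cv2.resize(s["pixels"][200:300,235:335],(400,400),interpolation=2);cv2.imwrite("pics/c1.png",c)
E
```

```text
[ 0.45081333 -0.03722239  0.02904009] [-58.31123072  18.84548042] [ 0.33692971 -0.63760831 -0.14047113]
```

View pics/c1.png

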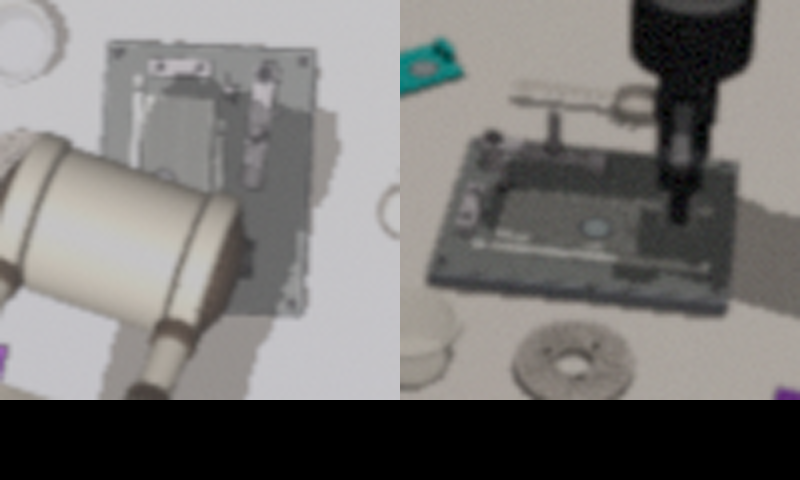

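Emit:
step_arm(
  plan=[
    [-0.4,0,0,0,0],
    [-0.8,0,0,0,0],
    [-1.1,0,0,0,0],
    [-1.4,0,0,0,0],
    [-1.6,0,0,0,0],
    [-1.8,0,0,0,0],
    [-1.9,0,0,0,0],
    [-2.0,0,0,0,0],
    [-2.1,0,0,0,0],
    [-2.1,0,0,0,0],
  ],
)

```text
clock: 5.1
tool_pos: [0.4703, -0.0382, 0.0273]
orientation: [0.034, 0.999, -0.0, 0.0]
ft_force: [-0.5, -0.2, -0.4]
width: 0.0003
gripper_force: 0.2
```

```bash
python3 - <<'E'
from h import *
s=eyes.snapshot("side")
print(inv(ctrl.read_state()["tool_pos"]),ctrl.read_state()["ft_force"])
for t,z in(("end_stop",.018),("plate_end",.022),("plate",.018)):
  for r in models.mark_of(s,t)[:3]:print(t,r["conf"],inv(atz(s,r["location"],z)))
E
```

```text
[-38.76443193  19.18492311] [-0.0216512   0.43735712 -0.18575631]
end_stop 0.37 [68.38485794 17.42452942]
plate_end 0.92 [-148.55101732  151.59480048]
plate_end 0.9 [66.0223805 24.3953159]
plate_end 0.52 [ 186.22127115 -119.28326981]
plate 0.88 [12.85796519 23.9386995 ]
plate 0.81 [-140.23749695  200.24868611]
plate 0.55 [ 155.34217245 -139.95690921]
```

Emit:
step_arm(
  plan=[
    [-0.1,0,0,0,0],
    [-0.2,0,0,0,0],
    [-0.3,0,0,0,0],
    [-0.3,0,0,0,0],
  ],
)

```text
clock: 5.8
tool_pos: [0.4734, -0.0384, 0.0273]
orientation: [0.034, 0.999, -0.0, 0.0]
ft_force: [-0.4, 0.0, -0.1]
width: 0.0001
gripper_force: 0.3
```

Emit:
step_arm(
  plan=[
    [-0.1,0,0,0,0],
    [-0.2,0,0,0,0],
    [-0.2,0,0,0,0],
  ],
)

```text
clock: 6.18
tool_pos: [0.4754, -0.0386, 0.0273]
orientation: [0.034, 0.999, -0.0, 0.0]
ft_force: [-0.8, 0.1, -0.2]
width: 0.0002
gripper_force: 0.1
```

Emit:
step_arm(
  plan=[
    [-0.1,0,0,0,0],
    [-0.15,0,0,0,0],
    [-0.15,0,0,0,0],
  ],
)

```text
clock: 6.55
tool_pos: [0.4768, -0.0386, 0.0273]
orientation: [0.034, 0.999, -0.0, 0.0]
ft_force: [0.5, 0.7, -0.0]
width: -0.0002
gripper_force: 0.2
```

Emit:
step_arm(
  plan=[
    [-0.1,0,0,0,0],
    [-0.1,0,0,0,0],
  ],
)

```text
clock: 6.8
tool_pos: [0.4778, -0.0387, 0.0273]
orientation: [0.034, 0.999, -0.0, 0.0]
ft_force: [-0.2, -0.4, -0.9]
width: -0.0001
gripper_force: 0.2
```

Emit:
step_arm(
  plan=[
    [-0.1,0,0,0,0],
    [-0.1,0,0,0,0],
  ],
)

```text
clock: 7.05
tool_pos: [0.4783, -0.0387, 0.0272]
orientation: [0.034, 0.999, 0.0, -0.001]
ft_force: [-3.3, 0.2, 2.0]
width: -0.0
gripper_force: 1.7
```

Emit:
step_arm(
  plan=[
    [-0.03,0,0,0,0],
    [-0.03,0,0,0,0],
  ],
)

```text
clock: 7.3
tool_pos: [0.4783, -0.0387, 0.0272]
orientation: [0.034, 0.999, 0.0, -0.001]
ft_force: [-5.6, -0.2, 3.6]
width: -0.0001
gripper_force: 2.5
```

Emit:
step_arm(
  plan=[
    [0,0,0,0,0],
    [0.4,0,0,0,0],
    [1.2,0,0,0,0.4],
    [1.5,0,-4,0,0.4],
    [1.5,0,-10,0,0.4],
    [1.5,0,-12,0,0.4],
    [1.5,0,-12,0,0.4],
  ],
)

```text
clock: 8.18
tool_pos: [0.4653, -0.0382, 0.1491]
orientation: [0.034, 0.999, -0.001, 0.002]
ft_force: [-0.3, -0.1, -1.1]
width: 0.0342
gripper_force: 0.0
```

```bash
python3 - <<'E'
from h import *
for n in("side","top"):
  s=eyes.snapshot(n)
  for t,z in(("clip_post",.068),("clip_nose",.023),("clip_pivot",.044),("plate_end",.022)):
    for r in models.mark_of(s,t)[:3]:
      q=inv(atz(s,r["location"],z))
      if np.hypot(*q)<110:print(n,t,round(r["conf"],2),np.round(r["location"],1),q.round(1))
  if n=="side":cv2.imwrite("pics/c2.png",cv2.resize(s["pixels"][190:300,225:345],None,fx=5,fy=5,interpolation=2))
st=ctrl.read_state();print(st["tool_pos"],inv(st["tool_pos"]),st["width"],toolmove(w((31,-36,100)),np.pi/2+p[2]-.1))
E
```

```text
side clip_post 0.58 [274.3 228.1] [ 26.  -33.5]
side clip_nose 0.45 [283.5 241.4] [  1.  -39.7]
side clip_nose 0.3 [258.  243.7] [ 67.5 -18.5]
side clip_pivot 0.72 [258.3 233.3] [ 69.8 -37. ]
side plate_end 0.8 [251.  254.4] [77.6 28.8]
top clip_post 0.69 [255.  220.3] [ 22.  -40.7]
top clip_nose 0.55 [252.  227.7] [  4.8 -30.9]
top clip_pivot 0.68 [257.5 203. ] [ 72.8 -44. ]
top plate_end 0.51 [232.5 200.1] [80.8 28.3]
[ 0.46376568 -0.037682    0.14678393] [-45.357286    19.25773651] 0.034217983565319784 (array([-7.65, -5.51,  4.67]), np.float64(5.64))
```

View pics/c2.png

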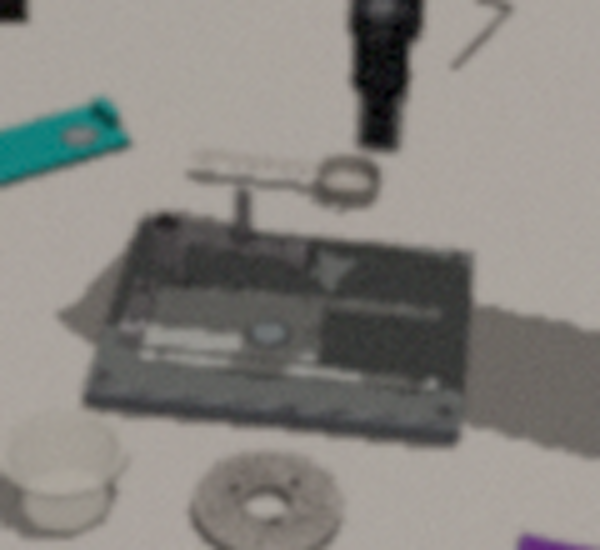

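Emit:
step_arm(
  plan=[
    [-4,-3,0,3,0.4],
    [-7.6,-5.5,1,5.5,0.4],
    [-7.6,-5.5,4,5.5,0.4],
    [-7.6,-5.5,4.6,5.5,0.4],
    [-7.6,-5.5,4.6,5.5,0.4],
  ],
)

```text
clock: 9.3
tool_pos: [0.5356, -0.0975, 0.1012]
orientation: [0.082, 0.997, 0.0, -0.0]
ft_force: [0.1, -0.7, 0.9]
width: 0.0341
gripper_force: 0.0
```

```bash
python3 - <<'E'
from h import *
s=eyes.snapshot("side");t=eyes.snapshot("top")
st=ctrl.read_state();print(st["tool_pos"],inv(st["tool_pos"]),st["width"],toolmove(w((30,-36,47)),np.pi/2+p[2]-.1))
c=np.zeros((480,800,3),np.uint8)
c[:400,:400]=cv2.resize(t["pixels"][170:270,200:300],(400,400),interpolation=2);c[:400,400:]=cv2.resize(s["pixels"][180:280,225:325],(400,400),interpolation=2);cv2.imwrite("pics/c3.png",c)
E
```

```text
[ 0.53655145 -0.09780899  0.10246448] [ 31.30631267 -35.83958886] 0.03400384156800559 (array([ 0.14, -0.03,  5.55]), np.float64(0.17))
```

View pics/c3.png

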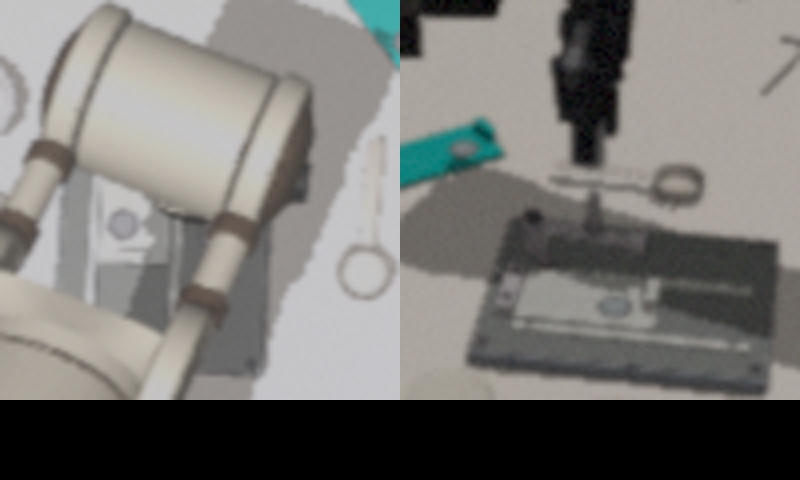

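Emit:
step_arm(
  plan=[
    [0.2,0,1.5,0,0.4],
    [0.2,0,3,0,0.4],
    [0.2,0,4.2,0,0.4],
    [0.2,0,5.0,0,0.4],
    [0.2,0,5.4,0,0.4],
    [0.2,0,5.4,0,0.4],
  ],
)

```text
clock: 10.15
tool_pos: [0.5341, -0.0975, 0.0472]
orientation: [0.082, 0.997, 0.0, -0.0]
ft_force: [0.1, -1.0, 0.5]
width: 0.0345
gripper_force: 0.0
```

```bash
cat >> h.py <<'E'
from scipy.spatial.transform import Rotation as R
def swing(th0,ths,lead,st=None,z=47,r=42):
    """rows for post angles ths; lead = mm of TCP ahead of the post along tangent; th0 unused"""
    for th in ths:
        q=np.array([72-r*np.cos(th)+lead*np.sin(th),-40+r*np.sin(th)+lead*np.cos(th),z])
        d,t=toolmove(w(q),np.pi/2+p[2]-th,st);print(round(th,2),d.tolist(),t)
E
python3 - <<'E'
from h import *
st=ctrl.read_state();print(inv(st["tool_pos"]),st["tool_pos"][2],st["width"],st["ft_force"])
swing(0,np.arange(.1,1.11,.1),12)
E
```

```text
[ 28.86265771 -35.73705497] 0.04716904968122764 0.034544472737088806 [ 0.05355261 -0.95667382  0.47367389]
0.1 [-0.14, 1.21, 0.02] 0.14
0.2 [-0.28, 1.62, 0.02] 5.87
0.3 [-0.46, 2.02, 0.02] 11.6
0.4 [-0.68, 2.39, 0.02] 17.33
0.5 [-0.94, 2.75, 0.02] 23.06
0.6 [-1.23, 3.07, 0.02] 28.79
0.7 [-1.55, 3.36, 0.02] 34.52
0.8 [-1.9, 3.63, 0.02] 40.25
0.9 [-2.28, 3.85, 0.02] 45.98
1.0 [-2.67, 4.04, 0.02] 51.71
1.1 [-3.09, 4.18, 0.02] 57.44
```

```bash
python3 - <<'E'
from h import *
s=eyes.snapshot("top");t=eyes.snapshot("side")
for im,u in((s,(247.5,208)),(t,(260.75,246.25)),(s,(257,202.5)),(t,(258.3,233.3))):
  for z in(.03,.042):print(u,z,inv(atz(im,u,z)).round(1))
E
```

```text
(247.5, 208) 0.03 [ 59.2 -15.9]
(247.5, 208) 0.042 [ 57.8 -16.7]
(260.75, 246.25) 0.03 [56.7  0.8]
(260.75, 246.25) 0.042 [54.  16.6]
(257, 202.5) 0.03 [ 76.  -41.8]
(257, 202.5) 0.042 [ 74.4 -42.4]
(258.3, 233.3) 0.03 [ 73.3 -56.8]
(258.3, 233.3) 0.042 [ 70.3 -39.8]
```

Emit:
step_arm(
  plan=[
    [-0.14,0.6,0,0,0.4],
    [-0.14,1.2,0,0,0.4],
    [-0.2,1.4,0,3,0.4],
    [-0.28,1.62,0,6,0.4],
    [-0.37,1.82,0,9,0.4],
    [-0.46,2.02,0,11.6,0.4],
    [-0.46,2.02,0,11.6,0.4],
  ],
)

```text
clock: 11.12
tool_pos: [0.5422, -0.078, 0.0475]
orientation: [0.182, 0.983, -0.0, 0.0]
ft_force: [-0.9, -0.5, -0.2]
width: 0.0338
gripper_force: 0.0
```

```bash
python3 - <<'E'
from h import *
print(inv(ctrl.read_state()["tool_pos"]),toolmove(w((0,0,0)),np.pi/2+p[2]-.3)[1])
swing(0,np.arange(.3,.67,.05),12)
E
```

```text
[ 35.59108071 -15.73306467] 0.06
0.3 [0.0, -0.04, 0.05] 0.06
0.35 [-0.06, 0.17, 0.05] 2.92
0.4 [-0.14, 0.37, 0.05] 5.79
0.45 [-0.22, 0.57, 0.05] 8.65
0.5 [-0.32, 0.77, 0.05] 11.52
0.55 [-0.42, 0.96, 0.05] 14.38
0.6 [-0.54, 1.14, 0.05] 17.25
0.65 [-0.66, 1.32, 0.05] 20.11
```

Emit:
step_arm(
  plan=[
    [-0.03,0.1,0,1.5,0.4],
    [-0.06,0.2,0,3,0.4],
    [-0.1,0.3,0,4.5,0.4],
    [-0.14,0.4,0,6,0.4],
    [-0.16,0.44,0,6.5,0.4],
    [-0.18,0.48,0,7,0.4],
  ],
)

```text
clock: 11.88
tool_pos: [0.5453, -0.0747, 0.0474]
orientation: [0.242, 0.97, -0.0, -0.0]
ft_force: [-0.5, -1.9, 1.3]
width: 0.0342
gripper_force: 1.3
```

Emit:
step_arm(
  plan=[
    [-0.04,0.1,0,1.5,0.4],
    [-0.08,0.2,0,3,0.4],
    [-0.12,0.27,0,4,0.4],
    [-0.12,0.27,0,4,0.4],
  ],
)

```text
clock: 12.38
tool_pos: [0.547, -0.0736, 0.0474]
orientation: [0.276, 0.961, -0.001, -0.001]
ft_force: [-4.0, -5.5, 3.9]
width: 0.0342
gripper_force: 3.6
```

```bash
cat >> h.py <<'E'
def where(gap=None):
    st=ctrl.read_state();M=R.from_quat(st["orientation"]).as_matrix();ty=M[:,1]
    post=inv(st["tool_pos"]-ty*(st["width"]/2-.005));d=post-np.array([72,-40])
    print("tcp",inv(st["tool_pos"]).round(1),"post",post.round(1),"r",np.hypot(*d).round(1),"th",np.arctan2(d[1],-d[0]).round(3),"toolth",(np.pi/2+p[2]-np.arctan2(ty[1],ty[0])).round(3),"F",st["ft_force"].round(1),"Fy",(st["ft_force"]@ty).round(2))
E
python3 -c "
from h import *
where()"
```

```text
tcp [ 40.2 -11. ] post [ 34.4 -21.7] r 41.8 th 0.453 toolth 0.493 F [-4.  -5.5  3.9] Fy -6.79
```

Emit:
step_arm(
  plan=[
    [-0.02,0.03,0,0,0.4],
    [-0.02,0.05,0,0,0.4],
  ],
)

```text
clock: 12.62
tool_pos: [0.5472, -0.0733, 0.0474]
orientation: [0.276, 0.961, -0.001, -0.001]
ft_force: [-3.7, -3.7, 3.3]
width: 0.0345
gripper_force: 2.5
```

```bash
python3 -c "
from h import *
where()"
```

```text
tcp [ 40.3 -10.7] post [ 34.5 -21.5] r 41.8 th 0.459 toolth 0.493 F [-3.7 -3.7  3.3] Fy -5.15
```

Emit:
step_arm(
  plan=[
    [-0.02,0.04,0,0.5,0.4],
    [-0.04,0.08,0,1,0.4],
    [-0.05,0.1,0,1.3,0.4],
  ],
)

```text
clock: 13.0
tool_pos: [0.5486, -0.0718, 0.0472]
orientation: [0.287, 0.958, -0.0, -0.001]
ft_force: [-4.6, -2.5, 2.2]
width: 0.0344
gripper_force: 2.5
```

```bash
python3 -c "
from h import *
where()"
```

```text
tcp [41.6 -9.1] post [ 35.6 -19.7] r 41.7 th 0.509 toolth 0.515 F [-4.6 -2.5  2.2] Fy -4.6
```

Emit:
step_arm(
  plan=[
    [-0.03,0.06,0,1,0.4],
    [-0.06,0.12,0,2,0.4],
    [-0.09,0.18,0,3,0.4],
    [-0.09,0.18,0,3,0.4],
  ],
)

```text
clock: 13.5
tool_pos: [0.5505, -0.0705, 0.0471]
orientation: [0.312, 0.95, 0.0, -0.0]
ft_force: [-5.1, -1.3, 2.1]
width: 0.0343
gripper_force: 2.1
```

```bash
python3 -c "
from h import *
where()"
```

```text
tcp [43.4 -7.7] post [ 36.9 -17.9] r 41.5 th 0.561 toolth 0.567 F [-5.1 -1.3  2.1] Fy -4.11
```

Emit:
step_arm(
  plan=[
    [-0.03,0.06,0,1,0.4],
    [-0.06,0.12,0,2,0.4],
    [-0.09,0.18,0,3,0.4],
    [-0.12,0.23,0,4,0.4],
    [-0.12,0.23,0,4,0.4],
  ],
)

```text
clock: 14.12
tool_pos: [0.553, -0.0694, 0.047]
orientation: [0.345, 0.939, 0.0, -0.0]
ft_force: [-4.4, -0.9, 0.4]
width: 0.0343
gripper_force: 1.7
```

```bash
python3 -c "
from h import *
where()"
```

```text
tcp [45.8 -6.4] post [ 38.6 -16.2] r 41.1 th 0.619 toolth 0.637 F [-4.4 -0.9  0.4] Fy -3.6
```

Emit:
step_arm(
  plan=[
    [-0.02,0.05,0,0.7,0.4],
    [-0.04,0.1,0,1.4,0.4],
    [-0.04,0.1,0,1.4,0.4],
  ],
)

```text
clock: 14.5
tool_pos: [0.5539, -0.069, 0.0471]
orientation: [0.356, 0.934, 0.0, -0.0]
ft_force: [-4.1, -1.1, 0.4]
width: 0.0343
gripper_force: 1.9
```

```bash
python3 -c "
from h import *
where()"
```

```text
tcp [46.7 -5.9] post [ 39.3 -15.5] r 40.9 th 0.642 toolth 0.662 F [-4.1 -1.1  0.4] Fy -3.54
```

Emit:
step_arm(
  plan=[
    [-0.02,0.05,0,0.7,0.4],
    [-0.03,0.1,0,1.4,0.4],
    [-0.03,0.1,0,1.4,0.4],
  ],
)

```text
clock: 14.88
tool_pos: [0.5549, -0.0685, 0.0472]
orientation: [0.368, 0.93, 0.0, -0.0]
ft_force: [-5.1, -0.0, 0.2]
width: 0.0344
gripper_force: 1.9
```

Emit:
step_arm(
  plan=[
    [-0.02,0.05,0,0.7,0.4],
    [-0.03,0.1,0,1.4,0.4],
    [-0.03,0.1,0,1.4,0.4],
  ],
)

```text
clock: 15.25
tool_pos: [0.5559, -0.068, 0.0472]
orientation: [0.379, 0.925, 0.0, -0.0]
ft_force: [-4.6, -1.0, -0.9]
width: 0.0342
gripper_force: 1.9
```

Emit:
step_arm(
  plan=[
    [-0.02,0.05,0,0.7,0.4],
    [-0.03,0.1,0,1.4,0.4],
    [-0.03,0.1,0,1.4,0.4],
  ],
)

```text
clock: 15.62
tool_pos: [0.5569, -0.0676, 0.0473]
orientation: [0.39, 0.921, 0.0, 0.0]
ft_force: [-4.4, -0.7, -1.5]
width: 0.0343
gripper_force: 1.9
```

Emit:
step_arm(
  plan=[
    [-0.02,0.05,0,0.7,0.4],
    [-0.03,0.1,0,1.4,0.4],
    [-0.03,0.1,0,1.4,0.4],
  ],
)

```text
clock: 16.0
tool_pos: [0.5579, -0.0671, 0.0473]
orientation: [0.402, 0.916, 0.0, 0.0]
ft_force: [-4.5, -0.5, -1.7]
width: 0.034
gripper_force: 1.7
```

```bash
python3 -c "
from h import *
where()"
```

```text
tcp [50.5 -3.7] post [ 42.3 -12.5] r 40.5 th 0.747 toolth 0.759 F [-4.5 -0.5 -1.7] Fy -3.6
```

Emit:
step_arm(
  plan=[
    [0,0.05,0,0.7,0.4],
    [0,0.1,0,1.4,0.4],
    [0,0.1,0,1.4,0.4],
  ],
)

```text
clock: 16.38
tool_pos: [0.5586, -0.0667, 0.0473]
orientation: [0.413, 0.911, -0.0, 0.0]
ft_force: [-3.0, -2.4, -2.4]
width: 0.0343
gripper_force: 2.1
```

Emit:
step_arm(
  plan=[
    [0,0.05,0,0.7,0.4],
    [-0.01,0.1,0,1.4,0.4],
    [-0.01,0.1,0,1.4,0.4],
  ],
)

```text
clock: 16.75
tool_pos: [0.5593, -0.0665, 0.0473]
orientation: [0.424, 0.906, -0.001, 0.0]
ft_force: [-5.4, -4.4, -2.2]
width: 0.0341
gripper_force: 3.1
```

Emit:
step_arm(
  plan=[
    [0,0.02,0,0,0.4],
    [0,0.02,0,0,0.4],
    [0,0.02,0,0,0.4],
  ],
)

```text
clock: 17.12
tool_pos: [0.5592, -0.0665, 0.0473]
orientation: [0.424, 0.906, -0.001, 0.0]
ft_force: [-4.8, -4.9, -2.7]
width: 0.0343
gripper_force: 3.4
```

```bash
python3 -c "
from h import *
where()"
```

```text
tcp [51.8 -3.1] post [ 43.1 -11.4] r 40.6 th 0.779 toolth 0.808 F [-4.8 -4.9 -2.7] Fy -6.85
```

Emit:
step_arm(
  plan=[
    [0,0.02,0,0,0.4],
    [0,0.02,0,0,0.4],
  ],
)

```text
clock: 17.38
tool_pos: [0.5593, -0.0664, 0.0473]
orientation: [0.424, 0.906, -0.001, -0.0]
ft_force: [-4.4, -5.1, -2.6]
width: 0.0341
gripper_force: 3.6
```

Emit:
step_arm(
  plan=[
    [0,0.03,0,0,0.4],
    [0,0.03,0,0,0.4],
    [0,0.03,0,0,0.4],
  ],
)

```text
clock: 17.75
tool_pos: [0.5594, -0.0663, 0.0472]
orientation: [0.424, 0.906, -0.001, -0.0]
ft_force: [-5.8, -6.1, -1.5]
width: 0.034
gripper_force: 3.9
```

```bash
python3 -c "
from h import *
where()"
```

```text
tcp [52.  -2.9] post [ 43.3 -11.2] r 40.7 th 0.788 toolth 0.808 F [-5.8 -6.1 -1.5] Fy -8.31
```

Emit:
step_arm(
  plan=[
    [0,-0.3,0,0,0.4],
    [0,-0.7,0,0,0.4],
    [0,-1.15,0,0,0.4],
    [0,-1.15,0,0,0.4],
    [0,-1.15,0,0,0.4],
    [0,-1.15,0,0,0.4],
    [0,-1.15,0,0,0.4],
    [0,-1.15,0,0,0.4],
    [0,-1.15,0,0,0.4],
    [0,-1.15,0,0,0.4],
  ],
)

```text
clock: 19.0
tool_pos: [0.551, -0.0728, 0.0473]
orientation: [0.424, 0.906, -0.0, -0.0]
ft_force: [-0.2, 0.2, 0.8]
width: 0.0347
gripper_force: 0.0
```

Emit:
step_arm(
  plan=[
    [0,0,0,0,0.4],
    [0,0,0,0,0.4],
    [0,0,0,0,0.4],
    [0,0,0,0,0.4],
    [0,0,0,0,0.4],
    [0,0,0,0,0.4],
    [0,0,0,0,0.4],
    [0,0,0,0,0.4],
    [0,0,0,0,0.4],
    [0,0,0,0,0.4],
  ],
)

```text
clock: 20.25
tool_pos: [0.551, -0.0728, 0.0473]
orientation: [0.424, 0.906, 0.0, -0.0]
ft_force: [0.1, -0.6, 0.3]
width: 0.0341
gripper_force: 0.0
```

```bash
python3 - <<'E'
from h import *
where()
s=eyes.snapshot("side");t=eyes.snapshot("top")
c=np.zeros((480,800,3),np.uint8)
c[:400,:400]=cv2.resize(t["pixels"][170:270,200:300],(400,400),interpolation=2);c[:400,400:]=cv2.resize(s["pixels"][190:290,225:325],(400,400),interpolation=2);cv2.imwrite("pics/c4.png",c)
swing(0,np.arange(.8,-.21,-.1),-12)
E
```

```text
tcp [44.  -9.9] post [ 35.3 -18.2] r 42.7 th 0.536 toolth 0.808 F [ 0.1 -0.6  0.3] Fy -0.27
0.8 [0.08, -1.29, 0.03] -0.45
0.7 [-0.07, -1.7, 0.03] -6.18
0.6 [-0.25, -2.1, 0.03] -11.91
0.5 [-0.47, -2.47, 0.03] -17.64
0.4 [-0.73, -2.83, 0.03] -23.37
0.3 [-1.03, -3.15, 0.03] -29.1
0.2 [-1.35, -3.44, 0.03] -34.83
0.1 [-1.7, -3.7, 0.03] -40.56
0.0 [-2.08, -3.92, 0.03] -46.29
-0.1 [-2.47, -4.11, 0.03] -52.02
-0.2 [-2.89, -4.25, 0.03] -57.75
```

View pics/c4.png

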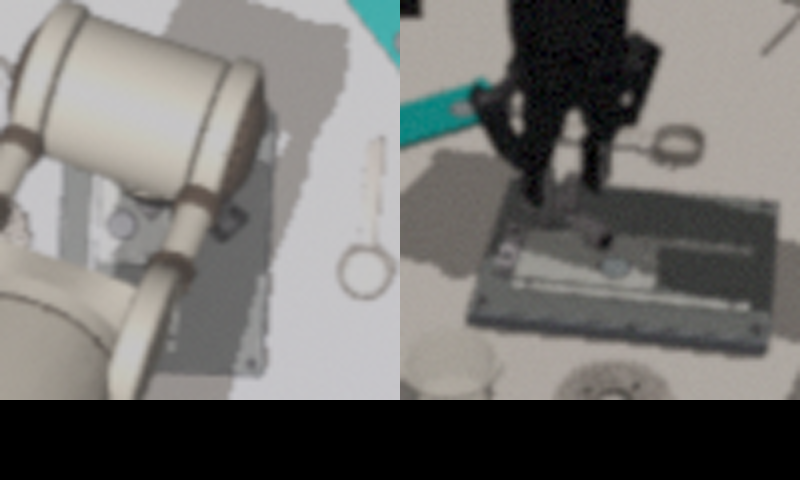

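Emit:
step_arm(
  plan=[
    [0.03,-0.6,0,0,0.4],
    [0.08,-1.1,0,0,0.4],
    [0.08,-1.3,0,-0.5,0.4],
    [0,-1.5,0,-3,0.4],
    [-0.07,-1.7,0,-6,0.4],
    [-0.16,-1.9,0,-9,0.4],
    [-0.25,-2.1,0,-12,0.4],
    [-0.36,-2.29,0,-15,0.4],
    [-0.36,-2.29,0,-15,0.4],
  ],
)

```text
clock: 21.48
tool_pos: [0.536, -0.0901, 0.0473]
orientation: [0.302, 0.953, 0.0, 0.0]
ft_force: [3.5, 2.6, -1.1]
width: 0.0341
gripper_force: 1.2
```

```bash
sed -i 's/def where(gap=None)/def where(k=1)/; s/ty\*(st/k*ty*(st/' h.py; python3 -c "
from h import *
where(-1)
swing(0,np.arange(.5,-.11,-.1),-12)"
```

```text
tcp [ 30.2 -28.2] post [ 36.5 -17.9] r 41.8 th 0.558 toolth 0.547 F [ 3.5  2.6 -1.1] Fy 4.18
0.5 [-0.04, -0.24, 0.03] -2.68
0.4 [-0.2, -0.64, 0.03] -8.41
0.3 [-0.4, -1.03, 0.03] -14.14
0.2 [-0.64, -1.4, 0.03] -19.87
0.1 [-0.91, -1.74, 0.03] -25.6
0.0 [-1.22, -2.05, 0.03] -31.33
-0.1 [-1.55, -2.33, 0.03] -37.06
```

Emit:
step_arm(
  plan=[
    [-0.04,-0.24,0,-2.7,0.4],
    [-0.12,-0.44,0,-5.5,0.4],
    [-0.2,-0.64,0,-8.4,0.4],
    [-0.3,-0.84,0,-11.3,0.4],
    [-0.4,-1.03,0,-14.1,0.4],
    [-0.52,-1.22,0,-17,0.4],
    [-0.64,-1.4,0,-19.9,0.4],
    [-0.77,-1.57,0,-22.7,0.4],
    [-0.89,-1.72,0,-25,0.4],
    [-0.89,-1.72,0,-25,0.4],
  ],
)

```text
clock: 22.72
tool_pos: [0.533, -0.1095, 0.0474]
orientation: [0.089, 0.996, -0.0, -0.0]
ft_force: [-1.0, 0.4, 0.3]
width: 0.0342
gripper_force: 0.1
```

```bash
python3 -c "
from h import *
where(-1)"
```

```text
tcp [ 28.6 -47.7] post [ 29.9 -35.7] r 42.3 th 0.101 toolth 0.111 F [-1.   0.4  0.3] Fy 0.18
```

Emit:
step_arm(
  plan=[
    [0,0.6,0,0,0.4],
    [0,1.1,0,0,0.4],
    [0,1.1,-3,0,0.4],
    [0,1.1,-6,0,0.4],
    [0,1.1,-10,0,0],
    [0,1.1,-10,0,0],
  ],
)

```text
clock: 23.48
tool_pos: [0.5375, -0.0992, 0.1511]
orientation: [0.088, 0.996, -0.001, 0.004]
ft_force: [1.2, -0.3, -0.0]
width: 0.0007
gripper_force: 0.0
```

```bash
python3 - <<'E'
from h import *
print(ctrl.read_state()["tool_pos"],toolmove(w((-60,20,28)),np.pi/2+p[2]))
E
```

```text
[ 0.53750442 -0.09918583  0.15113565] (array([ 9.89,  4.69, 12.23]), np.float64(-6.28))
```

Emit:
step_arm(
  plan=[
    [5,2.5,0,-3,0],
    [9.9,4.7,0,-6.2,0],
    [9.9,4.7,2,-6.2,0],
    [9.9,4.7,6,-6.2,0],
    [9.9,4.7,10,-6.2,0],
    [9.9,4.7,12.2,-6.2,0],
    [9.9,4.7,12.2,-6.2,0],
  ],
)

```text
clock: 24.35
tool_pos: [0.4432, -0.0337, 0.0228]
orientation: [0.034, 0.999, 0.001, -0.003]
ft_force: [-1.1, 0.4, 1.5]
width: 0.0
gripper_force: 0.0
```

```bash
python3 - <<'E'
from h import *
st=ctrl.read_state();print(st["tool_pos"],st["ft_force"],toolmove((.4783,-.0387,.0273),np.pi/2+p[2]))
t=eyes.snapshot("side")
cv2.imwrite("pics/c5.png",cv2.resize(t["pixels"][190:290,225:345],None,fx=5,fy=5,interpolation=2))
E
```

```text
[ 0.44319849 -0.03372998  0.02284238] [-1.11217525  0.38268737  1.52891069] (array([-3.53, -0.25, -0.47]), np.float64(-0.09))
```

View pics/c5.png

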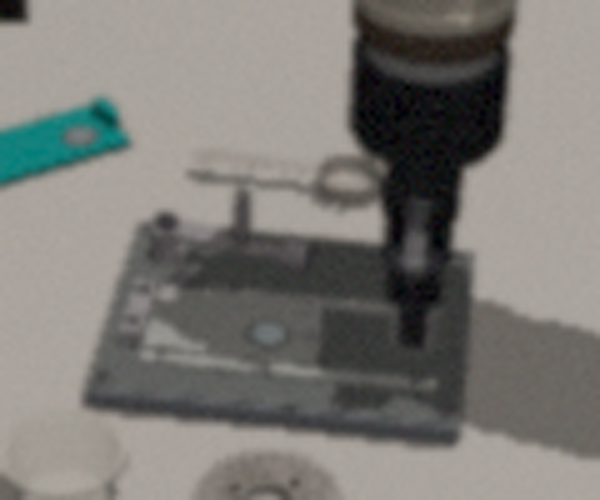

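Emit:
step_arm(
  plan=[
    [-0.5,-0.25,-0.45,0,0],
    [-1.2,-0.25,-0.45,0,0],
    [-2.0,-0.25,-0.45,0,0],
    [-2.6,-0.25,-0.45,0,0],
    [-2.9,-0.25,-0.45,0,0],
    [-3.1,-0.25,-0.45,0,0],
    [-3.25,-0.25,-0.45,0,0],
    [-3.35,-0.25,-0.45,0,0],
    [-3.4,-0.25,-0.45,0,0],
    [-3.4,-0.25,-0.45,0,0],
  ],
)

```text
clock: 25.65
tool_pos: [0.4781, -0.0395, 0.0294]
orientation: [0.034, 0.999, 0.0, -0.002]
ft_force: [-6.3, -0.3, 4.2]
width: -0.0001
gripper_force: 2.9
```

Emit:
step_arm(
  plan=[
    [0.5,0,0,0,0],
    [1.2,0,0,0,0],
    [1.5,0,-1,0,0],
    [1.5,0,-5,0,0],
    [1.5,0,-10,0,0],
    [1.5,0,-12,0,0],
    [1.5,0,-12,0,0],
    [1.5,0,-12,0,0],
  ],
)

```text
clock: 26.65
tool_pos: [0.4639, -0.0384, 0.1489]
orientation: [0.034, 0.999, 0.0, -0.001]
ft_force: [-0.6, -0.1, -0.8]
width: 0.0001
gripper_force: 0.0
```

```bash
python3 - <<'E'
from h import *
t=eyes.snapshot("side")
cv2.imwrite("pics/c6.png",cv2.resize(t["pixels"][190:290,225:345],None,fx=5,fy=5,interpolation=2))
E
```

```text
(no output)
```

View pics/c6.png

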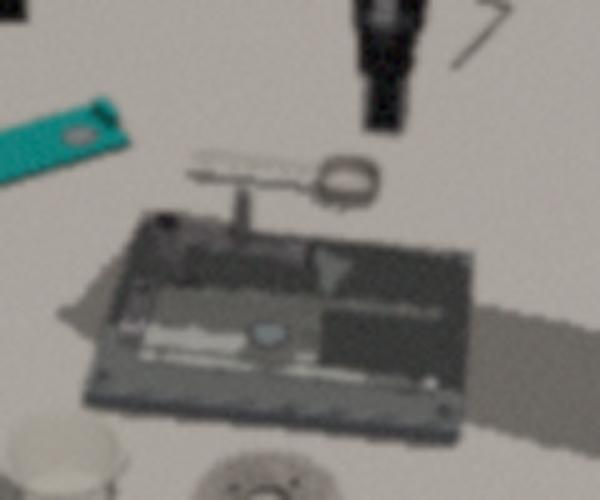

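The plate window is at crop (267,333) and the clip post at (241,188), the same places as just after the first push. The clip lies clear of the plate.

```bash
python3 -c "
from rig import ticket
print(ticket.close_job())"
```

```text
the job is handed in; nothing more can be done
None
```

The job is handed in, and I never saw the judge's verdict: the plate was pushed home, the clip pressed on its stop pin at about 8 N and left hands off for over 2 s, then swung back clear with the plate re-pushed home and the bystanders left alone.

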